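Slide the hand rest into its notch on the drawing board

ROBOT

A 6-joint arm with a two-finger parallel gripper is mounted at the origin on the work surface. World frame = base frame: x ahead of the robot, y to its left, z up, the work surface at z = 0. Lengths are in m, angles in rad, forces in N, time in s.
With the tool pointing down it reaches from about 0.4 to 0.925 m from the base axis. Payload 3.4 kg.
Tool frame: the origin (TCP) lies on the centre line of the jaws, within the pads' length; the fingertips stand 22 mm ahead of it and the grasp point (between the pads) lies 3 mm ahead of it; z points along the fingers, y is the line along which they close (so a half turn about z gives the same grasp; the last joint's range is limited). The gripper opens to 85 mm and grips with 20 to 120 N. Pads are 22 mm wide; open, the fingers measure 114 mm over their backs; the gripper's body (76 mm by 85 mm) begins 54 mm behind the grasp point. The pads swing forward as they close: fully open they stand 13 mm farther back than shut.
Start: joints at [-1.246, 0.307, 1.506, -0, 1.328, -0.073], TCP at [0.223, -0.53, 0.253] pointing down, gripper open.
Joint ranges: [-3.12, 3.12], [-1.05, 2.28], [0.14, 2.33], [-1.42, 4.57], [0.1, 2.73], [-2.68, 2.68]. Speed limits (rad/s): [2.57, 2.57, 3.14, 3.14, 3.14, 3.14].

INTERFACE

Orientations are given as [roll, pitch, yaw] about the fixed x, y, z axes, in that order (R = Rz(yaw) Ry(pitch) Rx(roll)).
In Python, from cell import env gives the robot as it stands.
- The arm moves only by the shell command python3 -m jog 'ROWS' [OPENING] [FORCE]. ROWS is JSON, a list of rows, each a list of 4 numbers: the shift along the world's x, y, z in cm, then the turn about the world's z in degrees. A call has 1 to 12 rows; each row is the pose to reach, as a shift and turn from the pose commanded when the call began; what a row does not reach only later rows make up. A row lasts 1/8 s, in which the tool goes at most 62.5 mm and 10.7 degrees, less where a joint would pass 70% of its speed; a pose out of reach is approached as far as the arm can. A call with a gripper value outside its range is refused whole. OPENING is the finger opening in cm, from 0 to 8.54, set as the call begins (- or left out, the last holds). The fingers move at their own pace and stop on an object; FORCE is the grip in N (left out, the last holds). Time passes only in rows, so rows that repeat a pose let the fingers close. It gives the time, the measured TCP pose, the force, the opening and the grip force at its end, in the units of the state.
- env.observe(): the state, without advancing time (a new reading comes with each control period).
- env.read_camera(name): name is "scene" or "side" or "wrist"; returns the picture (400x640x3 uint8, blue, green, red); there is no depth.
- env.camera_params(name): a dict with "K" (3x3 intrinsics, pixels), "R" (3x3) and "t" (3): a world point X has camera coordinates R X + t; the wrist camera has in their place "T_tool_cam" (4x4, takes a point from camera to tool coordinates, whose origin is the TCP and whose axes are the flange's). Camera axes: x right, y down, z forward; pixel columns grow to the right and rows downward; lengths in m; the calibration is good to about 2 mm. A picture is of the moment at which its call begins: read the wrist's pose just before it. camera_params takes no time and is no camera call.
- env.sign_off(): hands the job in; it is judged then, once.
The state is a dict: "clock": time; "joint_positions": joint angles; "qvel": joint speeds; "joint_torque": joint torques, N m; "position": TCP position; "ee_rot": TCP orientation; "ft_force": force on the tool from outside, world axes, zero at the start; "moment": the same for the moment, N m; "gripper_width": opening from 0.0 (shut) to 1.0 (fully open); "grip_force": force on a finger pad.
Only numpy, scipy, OpenCV 4.12 (cv2) and the standard library are available. Lean on these libraries where they do the work, as an engineer would, in place of code of your own. Each camera call takes 0.05 s, during which the arm holds its last target. There are 200 camera calls.

TASK

With a fingertip, gently push the bare-wood hand rest along the rails of the drawing board, towards the middle, until you feel it drop flat into the locating notch; then stop pushing and take your hand away. Do not lift it or ram it, and leave the blue hand rest, the ink jar and the tape roll where they are.

Things in the scene. Friction and masses are not known exactly. Their poses are not given: they have to be found in the camera images.
- frame: Fixed drawing board, plywood with a white sheet, top at z = 12 mm. Origin: on the table (z = 0) below the notch centre. y axis along the two dark rails, x across them; turned by up to 0.35 rad. Rails: |x| = 95 to 125 mm, |y| up to 200 mm, tops at z = 42 mm, outer cheeks up to z = 56 mm. Between the rails it is clear down to the board, ends open. Ledge for jar and tape: x = 130 to 200 mm.
- notch (a point): Centre of the locating notch, at floor height (z = 33 mm), midway between the rails; axes as the drawing board. The notch is cut in both rails, with a shiny aluminium floor: 9 mm deep below the rail tops, 68 mm long (34 mm each way along y), square walls.
- rest: Bare light-wood hand rest to push: loose board 236 (its x, across the rails) x 60 (y, along them) x 18 mm thick, about 0.3 kg. Origin: centre of underside, axes as the drawing board, 2 mm side play. Starts lying on both rails, underside at z = 42 mm, centre 95 to 140 mm from the notch, on either side.
- rest_top (a point): Centre of the top face of the bare-wood hand rest (18 mm above its underside). Pushed mid-way along its outer long edge it slides with 1 to 4 N, tips nose-down over the notch, then drops 9 mm and lies flat: top from z = 60 to 51 mm, underside at 33 mm, about 4 mm play fore and aft. Pushing on then meets the notch wall.
- blue_rest: A second, blue-painted hand rest with white lines, same shape and size, loose, lying across the rails on the other side of the notch, 95 to 140 mm from the notch centre. Origin: centre of its underside. To be left alone.
- ink: Loose ink jar with black cap, 38 mm diameter, 60 mm high, standing on the ledge. Origin: centre of its underside. To be left alone.
- tape: Loose yellow tape roll lying flat on the ledge, 54 mm outside diameter, 24 mm high. Origin: centre of its underside. To be left alone.
Things that resemble listed ones, but are neither listed nor needed, are in the scene too. Several things have the shape of the rest; the one meant has the colours described above.

How it is judged:
By the outcome, as a careful person would: the job done as asked, in the order asked, and still so for the second after the job is handed in, with the robot touching nothing.
It also fails if it takes over 38 s, if anything falls off the work surface, if the arm or the gripper's body presses on something with over 40 N, if the wrist force passes 120 N, or if a joint passes its speed limit or range.

## Working session

There is one attempt and no reset: what is moved stays moved. The work goes in short steps, Python scripts to look and compute and a shell command to move; the robot and the scene stay as the last step left them, time stands still between calls to the robot, and variables do not carry over. Pictures are saved under pics/ and viewed, at most 13 in all, crops included, and the job is handed in when it is done.

```bash
mkdir -p pics; python3 - <<'E'
from cell import env
import cv2,numpy as np
a=env.read_camera("scene");b=env.read_camera("side")
cv2.imwrite("pics/scene.png",a);cv2.imwrite("pics/side.png",b)
for n in("scene","side"):
    p=env.camera_params(n);R=np.array(p["R"]);print(n,np.round(p["K"],1).tolist(),np.round(-R.T@p["t"],3))
s=env.observe();print(s["clock"],s["position"],s["ee_rot"],s["ft_force"])
E
```

```text
scene [[485.4, 0.0, 321.6], [0.0, 485.4, 204.9], [0.0, 0.0, 1.0]] [1.367 0.223 0.933]
side [[410.1, 0.0, 317.0], [0.0, 410.1, 200.5], [0.0, 0.0, 1.0]] [0.425 0.676 0.802]
0.1 [ 0.22253    -0.52954118  0.25242898] [-3.13968083e+00 -1.57932155e-04  3.97770637e-01] [ 0.27764742 -0.25994385 -0.88809278]
```

View pics/scene.png

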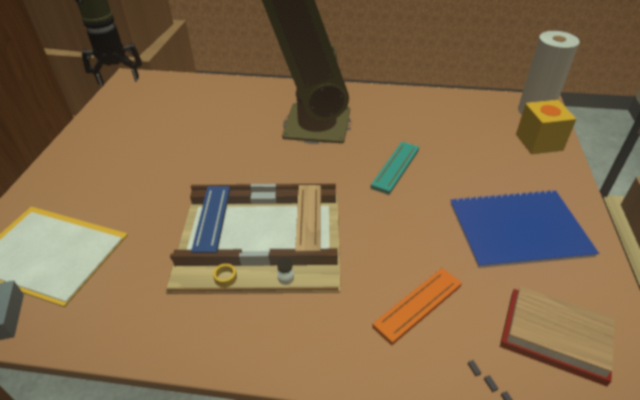

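View pics/side.png

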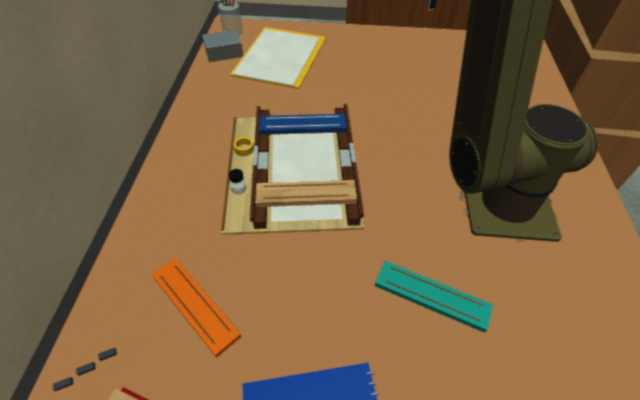

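The scene view shows the wood rest at about (309,218), the blue rest at (211,219) and the notch patches at (263,190) and (263,257). The side view shows the wood rest at about (305,193). I'll zoom in and segment both views.

```bash
cat > h.py <<'E'
import numpy as np,cv2
from cell import env
def ray(n,uv,z):
    p=env.camera_params(n);R=np.array(p["R"]);t=np.array(p["t"]);c=-R.T@t
    d=R.T@np.linalg.inv(p["K"])@np.array([uv[0],uv[1],1.]);return c+d*(z-c[2])/d[2]
E
python3 - <<'E'
from h import *
a=cv2.imread("pics/scene.png");b=cv2.imread("pics/side.png")
A=cv2.resize(a[175:300,160:350],None,fx=4,fy=4,interpolation=cv2.INTER_CUBIC)[:300*2]
B=cv2.resize(b[95:240,215:370],None,fx=4,fy=4,interpolation=cv2.INTER_CUBIC)
cv2.imwrite("pics/A.png",A);cv2.imwrite("pics/B.png",B)
for n,im,pts in(("scene",a,[(309,200),(309,235),(330,220),(250,280),(263,190),(263,257)]),("side",b,[(280,195),(330,192),(305,193),(262,160),(345,158),(240,220),(300,160)])):
    h=cv2.cvtColor(im,cv2.COLOR_BGR2HSV)
    print(n,[(p,h[p[1],p[0]].tolist()) for p in pts])
E
```

```text
scene [((309, 200), [19, 110, 181]), ((309, 235), [19, 107, 169]), ((330, 220), [24, 90, 179]), ((250, 280), [24, 95, 175]), ((263, 190), [23, 43, 94]), ((263, 257), [24, 42, 98])]
side [((280, 195), [18, 126, 162]), ((330, 192), [18, 123, 183]), ((305, 193), [18, 121, 184]), ((262, 160), [69, 20, 166]), ((345, 158), [70, 18, 166]), ((240, 220), [24, 107, 181]), ((300, 160), [48, 21, 206])]
```

View pics/A.png

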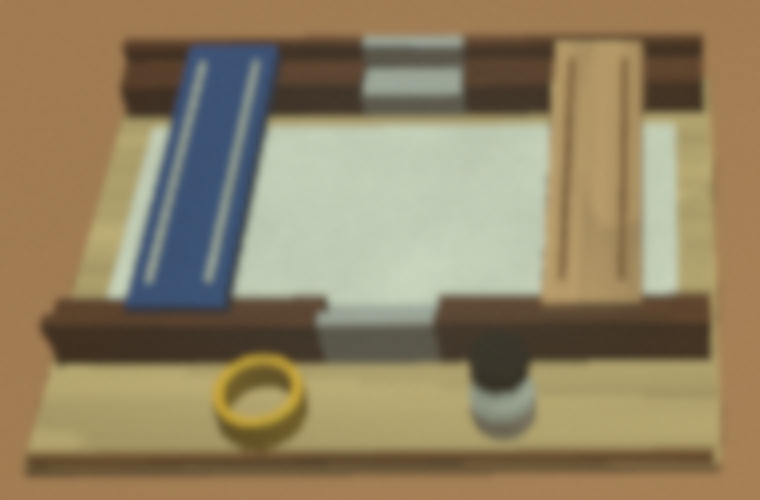

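View pics/B.png

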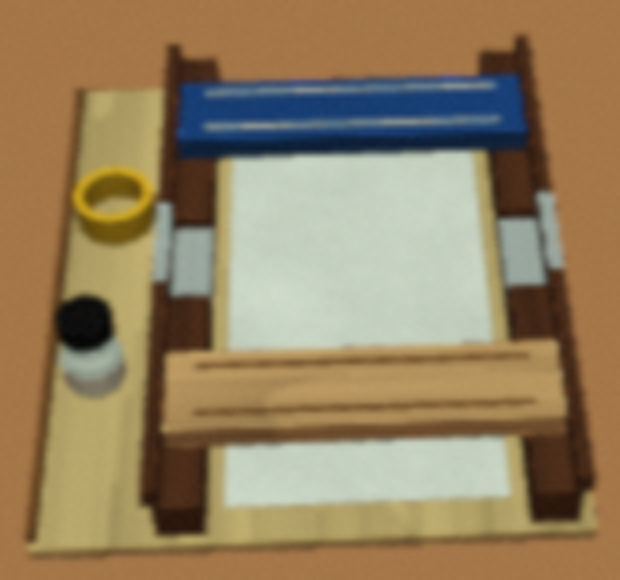

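Crop B shows the wood rest's top-face corners near (167,352), (558,342), (565,420) and (163,432). The aluminium floors are at about (192,261) and (522,252). Next, rays onto the known heights.

```bash
python3 - <<'E'
from h import *
def cs(x,y):return (215+(x+.5)/4-.5,95+(y+.5)/4-.5)
def cc(x,y):return (160+(x+.5)/4-.5,175+(y+.5)/4-.5)
def show(n,pts,z):
    P=np.array([ray(n,p,z)[:2] for p in pts]);print(n,z,np.round(P*1000).tolist(),"c",np.round(P.mean(0)*1000,1),"L",np.round(np.linalg.norm(P-np.roll(P,-1,0),axis=1)*1000),"ang",[round(float(np.arctan2(*(P[(i+1)%len(P)]-P[i])[::-1])),3) for i in range(len(P))]);return P
print("rest");show("side",[cs(167,352),cs(558,342),cs(565,420),cs(163,432)],.06)
show("scene",[cc(556,41),cc(641,41),cc(641,303),cc(541,303)],.06)
print("blue");show("side",[cs(180,85),cs(522,75),cs(526,132),cs(178,142)],.06)
show("scene",[cc(190,46),cc(277,46),cc(228,307),cc(127,305)],.06)
print("notch");show("side",[cs(178,228),cs(212,226),cs(210,296),cs(172,296)],.033)
show("side",[cs(500,219),cs(536,217),cs(545,285),cs(506,287)],.033)
# ink cap, tape
print("ink",ray("side",cs(84,322),.06),ray("scene",cc(500,345),.06)); print("tape",ray("side",cs(115,193),.024),ray("scene",cc(260,388),.024))
# masks for rest in both views
for n in("side","scene"):
    h=cv2.cvtColor(cv2.imread(f"pics/{n}.png"),cv2.COLOR_BGR2HSV)
    m=cv2.inRange(h,(15,95,140),(21,140,255))
    m[:, :]=m
    k,l,st,ce=cv2.connectedComponentsWithStats(m)
    for i in range(1,k):
        if 300<st[i,4]<9000:print(n,st[i],ce[i],ray(n,ce[i],.06)[:2])
E
```

```text
rest
side 0.06 [[621.0, 42.0], [388.0, 11.0], [382.0, 72.0], [612.0, 103.0]] c [500.8  56.8] L [236.  61. 233.  61.] ang [-3.012, 1.67, 0.134, -1.427]
scene 0.06 [[387.0, 8.0], [380.0, 66.0], [614.0, 100.0], [622.0, 41.0]] c [500.6  53.8] L [ 58. 237.  60. 237.] ang [1.698, 0.144, -1.441, -3.003]
blue
side 0.06 [[657.0, -202.0], [421.0, -236.0], [415.0, -177.0], [648.0, -144.0]] c [ 535.2 -189.5] L [238.  60. 235.  59.] ang [-2.998, 1.662, 0.141, -1.417]
scene 0.06 [[424.0, -239.0], [416.0, -180.0], [649.0, -143.0], [655.0, -204.0]] c [ 536.1 -191.7] L [ 60. 235.  61. 234.] ang [1.698, 0.156, -1.466, -2.989]
notch
side 0.033 [[641.0, -90.0], [619.0, -94.0], [610.0, -31.0], [634.0, -29.0]] c [625.8 -60.7] L [22. 64. 24. 62.] ang [-2.961, 1.715, 0.096, -1.456]
side 0.033 [[429.0, -119.0], [405.0, -123.0], [396.0, -61.0], [421.0, -57.0]] c [412.7 -90.1] L [24. 63. 25. 62.] ang [-2.966, 1.704, 0.167, -1.454]
ink [0.67588652 0.0227304  0.06      ] [0.65653377 0.02309139 0.06      ]
tape [ 0.69224666 -0.12804998  0.024     ] [ 0.67853451 -0.12064613  0.024     ]
side [562   0  60  60 504] [587.46428571  34.93650794] [-0.39605821 -0.73867567]
side [ 256  179  100   24 1648] [305.25667476 191.08859223] [0.50167443 0.0570118 ]
scene [ 295  185   26   66 1409] [307.96096522 217.47125621] [0.50822973 0.05397665]
```

Both views agree: the rest centre is at (501,55) mm, the notch at (519.5,-75.5), and the yaw is about 0.141. In the board frame the rest sits at y=+132 and the blue rest at -116. I'll go with shut fingers to about (491,125), beyond the outer edge.

```bash
python3 -m jog '[[4,4,0,-4],[8,9,0,-8],[12,14,0,-12],[16,19,0,-14.7],[20,24,0,-14.7],[22,29,0,-14.7],[23,35,0,-14.7],[24,41,0,-14.7],[25,47,0,-14.7],[26,53,0,-14.7],[26.5,59,0,-14.7],[26.9,64,0,-14.7]]' 0 20
```

```text
clock: 1.6
position: [0.4914, 0.1121, 0.253]
ee_rot: [-3.141, 0.0, 0.142]
ft_force: [-0.1, 0.5, -1.3]
gripper_width: -0.0
grip_force: 0.0
```

```bash
python3 -m jog '[[0,1.8,-4,0],[0,1.8,-8,0],[0,1.8,-12,0],[0,1.8,-15,0],[0,1.8,-17,0],[0,1.8,-18,0],[0,1.8,-19,0],[0,1.8,-19,0],[0,1.8,-19,0]]'
python3 - <<'E'
from h import *
im=env.read_camera("side");cv2.imwrite("pics/s2.png",cv2.resize(im[95:245,215:415],None,fx=4,fy=4,interpolation=cv2.INTER_CUBIC))
E
```

```text
clock: 2.72
position: [0.4922, 0.128, 0.0639]
ee_rot: [-3.142, -0.001, 0.141]
ft_force: [-1.2, 0.3, 0.4]
gripper_width: -0.001
grip_force: 0.0
```

View pics/s2.png

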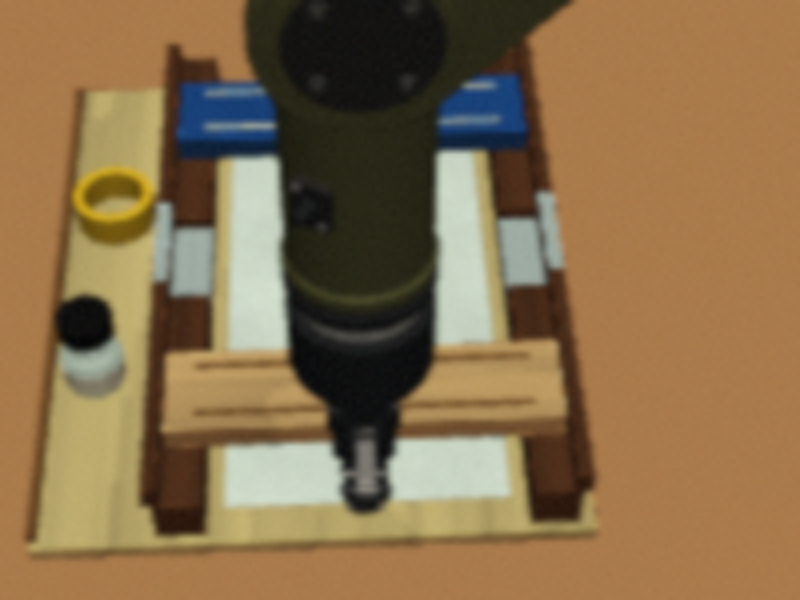

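The fingertip stands just outside the outer edge, mid-way along it. Now a slow push along (0.14,-0.99).

```bash
python3 -m jog '[[0.06,-0.4,0,0],[0.11,-0.8,0,0],[0.17,-1.2,0,0],[0.23,-1.6,0,0],[0.28,-2,0,0],[0.34,-2.4,0,0],[0.4,-2.8,0,0],[0.45,-3.2,0,0],[0.51,-3.6,0,0],[0.57,-4,0,0],[0.62,-4.4,0,0],[0.68,-4.8,0,0]]'
python3 -m jog '[[0.06,-0.4,0,0],[0.11,-0.8,0,0],[0.17,-1.2,0,0],[0.23,-1.6,0,0],[0.28,-2,0,0],[0.34,-2.4,0,0],[0.4,-2.8,0,0],[0.45,-3.2,0,0],[0.51,-3.6,0,0],[0.57,-4,0,0],[0.62,-4.4,0,0],[0.68,-4.8,0,0]]'
python3 - <<'E'
from h import *
im=env.read_camera("side");cv2.imwrite("pics/s3.png",cv2.resize(im[95:245,215:415],None,fx=4,fy=4,interpolation=cv2.INTER_CUBIC))
E
```

```text
clock: 4.28
position: [0.4985, 0.0796, 0.0633]
ee_rot: [-3.142, 0.0, 0.141]
ft_force: [-0.4, 0.9, 0.1]
gripper_width: -0.002
grip_force: 0.8
clock: 5.78
position: [0.5053, 0.0316, 0.0633]
ee_rot: [-3.142, 0.0, 0.141]
ft_force: [-0.7, 1.1, -0.8]
gripper_width: -0.001
grip_force: 0.7
```

View pics/s3.png

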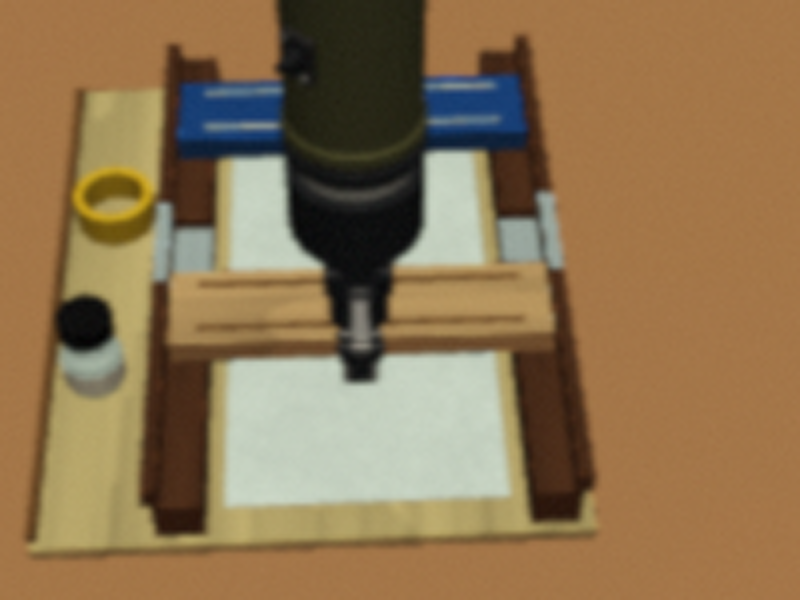

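The rest slides square, with its top corners at about (170,275), (547,264), (552,334) and (168,347). I'll compute the offset from finger to rest.

```bash
python3 - <<'E'
from h import *
def cs(x,y):return (215+(x+.5)/4-.5,95+(y+.5)/4-.5)
P=np.array([ray("side",cs(*q),.06)[:2] for q in[(170,275),(547,264),(552,334),(168,347)]])*1000
c=P.mean(0)-[519.5,-75.5];yd=np.array([-.1405,.99])
print(P.round(),c@yd,c@[.99,.1405],"finger",(env.observe()["position"][:2]*1000-[519.5,-75.5])@yd)
E
```

```text
[[631. -21.]
 [397. -54.]
 [392.   5.]
 [621.  38.]] 68.12862395584492 0.24670472492968187 finger 107.568229995669
```

```bash
python3 -m jog '[[0.06,-0.4,0,0],[0.11,-0.8,0,0],[0.17,-1.2,0,0],[0.23,-1.6,0,0],[0.28,-2,0,0],[0.34,-2.4,0,0],[0.4,-2.8,0,0],[0.45,-3.2,0,0],[0.51,-3.6,0,0],[0.57,-4,0,0],[0.62,-4.4,0,0],[0.65,-4.6,0,0]]'
python3 -m jog '[[0.03,-0.2,0,0],[0.06,-0.4,0,0],[0.09,-0.6,0,0],[0.11,-0.8,0,0]]'
python3 -m jog '[[0.03,-0.2,0,0],[0.06,-0.4,0,0]]'
python3 - <<'E'
from h import *
im=env.read_camera("side");cv2.imwrite("pics/s4.png",cv2.resize(im[95:245,215:415],None,fx=4,fy=4,interpolation=cv2.INTER_CUBIC))
E
```

```text
clock: 7.32
position: [0.5117, -0.0145, 0.0631]
ee_rot: [3.142, 0.001, 0.141]
ft_force: [-0.4, 1.3, -0.5]
gripper_width: -0.004
grip_force: 0.5
clock: 7.82
position: [0.513, -0.0222, 0.0633]
ee_rot: [3.142, -0.0, 0.141]
ft_force: [0.2, 1.2, -1.7]
gripper_width: 0.001
grip_force: 0.6
clock: 8.07
position: [0.5135, -0.0262, 0.0633]
ee_rot: [-3.142, -0.0, 0.141]
ft_force: [0.4, 1.0, -0.9]
gripper_width: 0.001
grip_force: 0.6
```

View pics/s4.png

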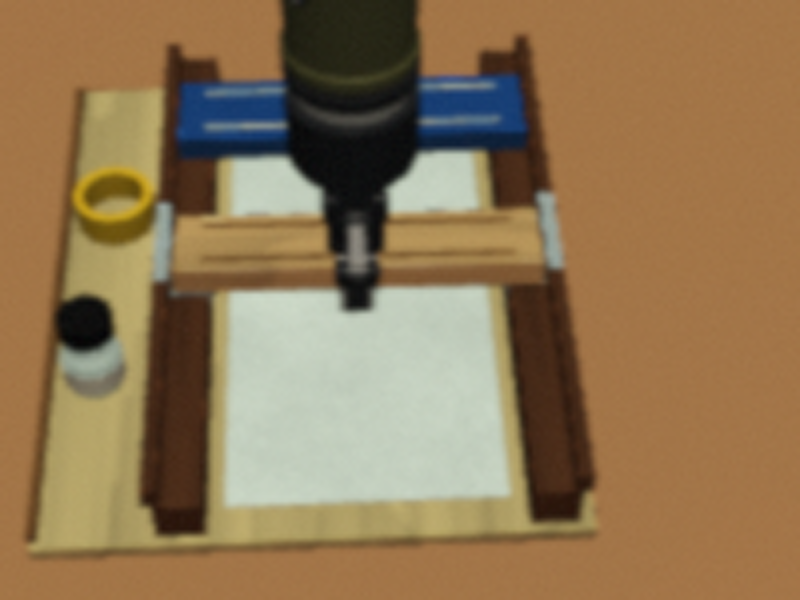

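The rest is over the notch (front edge at about row 213, rear bottom at about 290) and looks tilted nose-down. About 6 mm to go, so I'll continue in 1 mm rows.

```bash
python3 -m jog '[[0.01,-0.1,0,0],[0.03,-0.2,0,0],[0.04,-0.3,0,0],[0.06,-0.4,0,0]]'
python3 -m jog '[[0.02,-0.1,0,0],[0.03,-0.2,0,0]]'
python3 -m jog '[[0.01,-0.1,0,0],[0.02,-0.1,0,0]]'
python3 - <<'E'
from h import *
im=env.read_camera("side");cv2.imwrite("pics/s5.png",cv2.resize(im[125:205,235:395],None,fx=5,fy=5,interpolation=cv2.INTER_CUBIC))
E
```

```text
clock: 8.62
position: [0.5141, -0.0301, 0.0633]
ee_rot: [-3.141, -0.0, 0.141]
ft_force: [0.0, 1.3, -0.5]
gripper_width: 0.002
grip_force: 0.7
clock: 8.88
position: [0.5145, -0.0321, 0.0633]
ee_rot: [-3.141, -0.0, 0.141]
ft_force: [-0.4, 0.7, -0.2]
gripper_width: 0.001
grip_force: 0.8
clock: 9.12
position: [0.5146, -0.0332, 0.0633]
ee_rot: [-3.142, 0.0, 0.141]
ft_force: [-0.8, 0.8, -0.4]
gripper_width: 0.001
grip_force: 0.7
```

View pics/s5.png

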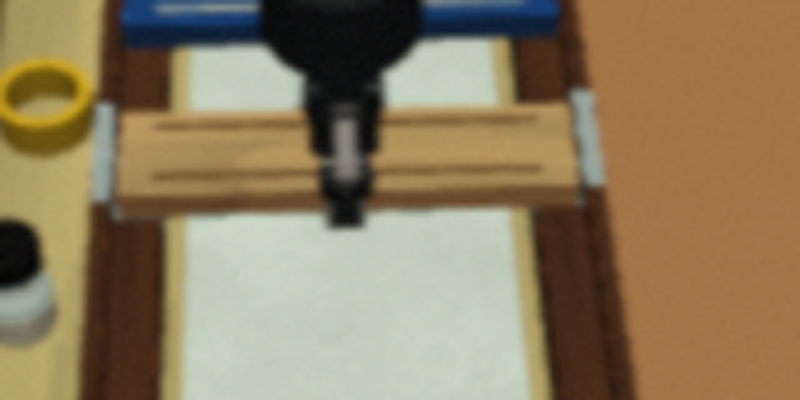

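The finger is at board y≈42.6, so the rest should be at about 3. I'll check the drop from the scene view before going further.

```bash
python3 - <<'E'
from h import *
im=env.read_camera("scene");cv2.imwrite("pics/c6.png",cv2.resize(im[178:278,230:330],None,fx=6,fy=6,interpolation=cv2.INTER_CUBIC))
def cs(x,y):return (235+(x+.5)/5-.5,125+(y+.5)/5-.5)
for z in(.06,.051):
    P=np.array([ray("side",cs(*q),z)[:2] for q in[(120,115),(573,104),(579,187),(116,205)]])*1000
    Q=P-[519.5,-75.5];print(z,"x",(Q@[.99,.1405]).round(1),"y",(Q@[-.1405,.99]).round(1))
E
```

```text
0.06 x [ 116.3 -118.5 -115.5  116. ] y [-18.3 -16.3  43.5  45.7]
0.051 x [ 117.6 -120.1 -117.   117.2] y [-27.8 -25.6  34.9  37.1]
```

View pics/c6.png

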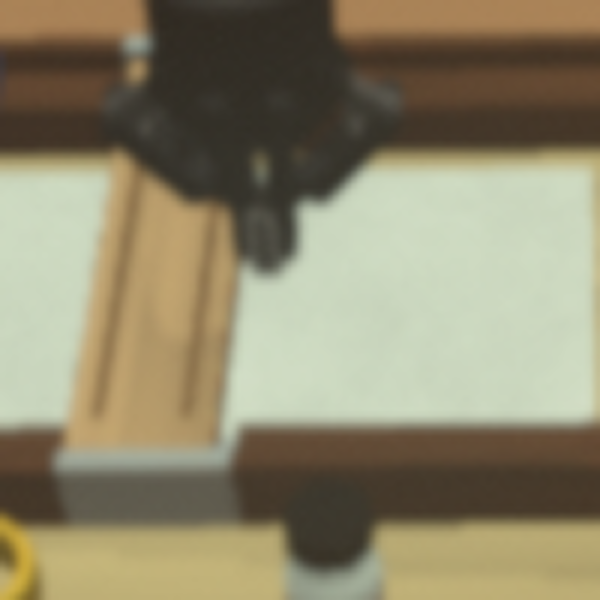

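The rest sits in the notch: from above, a strip of aluminium shows behind its rear edge at about (230,440). Both views agree only for the top at z≈51 mm (centre about +3 mm, flat). I'll stop pushing, back off and then lift.

```bash
python3 -m jog '[[-0.06,0.4,0,0],[-0.2,1.4,0,0],[-0.43,3,0,0],[-0.71,5,0,0],[-0.71,5,3,0],[-0.71,7,8,0],[-0.71,10,13,0],[-0.71,15,16,0],[-0.71,20,16,0],[-0.71,25,16,0],[-0.71,25,16,0],[-0.71,25,16,0]]'
python3 - <<'E'
from h import *
a=env.read_camera("side")[105:225,225:375];b=env.read_camera("scene")[175:300,160:350]
A=cv2.resize(a,(500,400),interpolation=cv2.INTER_CUBIC)
cv2.imwrite("pics/A7.png",cv2.resize(a,None,fx=5,fy=5,interpolation=cv2.INTER_CUBIC))
cv2.imwrite("pics/B7.png",cv2.resize(b,None,fx=4,fy=4,interpolation=cv2.INTER_CUBIC))
E
```

```text
clock: 10.72
position: [0.5066, 0.2174, 0.223]
ee_rot: [3.141, 0.001, 0.143]
ft_force: [-0.5, 0.3, -0.5]
gripper_width: 0.001
grip_force: 0.0
```

View pics/A7.png

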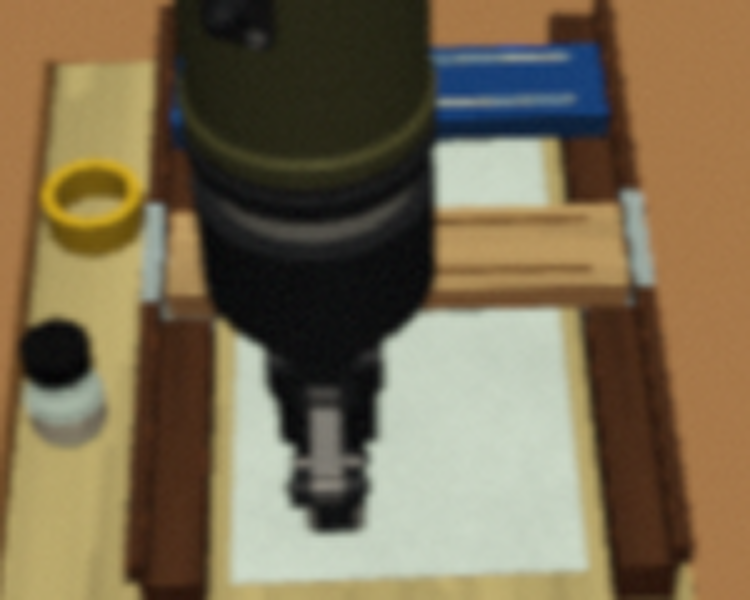

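View pics/B7.png

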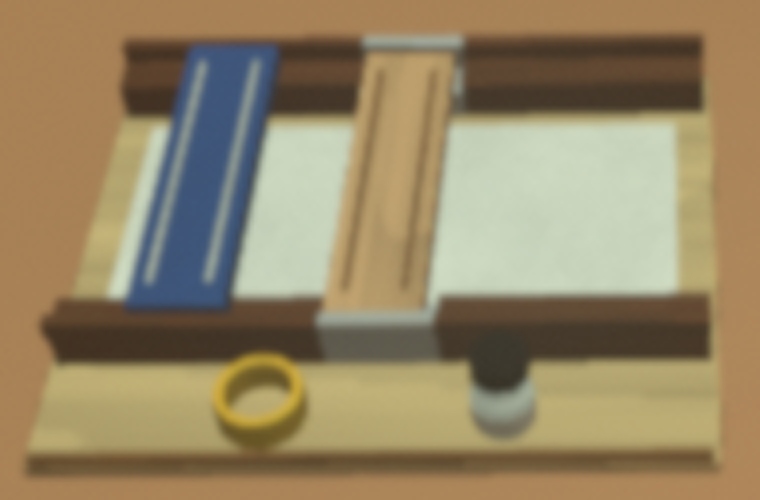

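The hand is away. The wood rest lies between the notch walls at about (390,180), and the blue rest, jar and tape are at the same pixels as before. One numeric check of height and flatness.

```bash
python3 - <<'E'
from h import *
def cc(x,y):return (160+(x+.5)/4-.5,175+(y+.5)/4-.5)
def ca(x,y):return (225+(x+.5)/5-.5,105+(y+.5)/5-.5)
for n,pts in(("scene",[cc(368,50),cc(455,53),cc(428,311),cc(323,310)]),("side",[ca(170,212),ca(622,204),ca(628,285),ca(165,298)])):
  for z in(.06,.051):
    Q=np.array([ray(n,q,z)[:2] for q in pts])*1000-[519.5,-75.5]
    print(n,z,"x",(Q@[.99,.1405]).round(1),"y",(Q@[-.1405,.99]).round(1))
E
```

```text
scene 0.06 x [-111.8 -107.9  122.9  121.5] y [-26.3  33.3  34.1 -28.4]
scene 0.051 x [-122.  -118.1  115.1  113.7] y [-28.4  31.8  32.7 -30.5]
side 0.06 x [ 116.4 -118.  -115.1  116.6] y [-20.6 -16.3  42.1  40.8]
side 0.051 x [ 117.7 -119.6 -116.7  117.9] y [-30.  -25.7  33.4  32.2]
```

Both views agree at z=51 mm: x spans ±118, y runs from about -29 to 32, and the rest is flat.

```bash
python3 -c "
from cell import env
print(env.sign_off())"
```

```text
the job is handed in; nothing more can be done
None
```

The bare-wood hand rest was pushed gently into the locating notch and lies flat there (top at z ≈ 51 mm by both camera views), the hand is clear, the blue rest, ink jar and tape roll look unmoved in the last pictures, and the job is handed in at about 11 s.

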